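Switch on a worktop induction hob and slide its curved power strip up to boost

TASK

Switch on the plug-in induction hob by resting the closed fingertips on its on/off key (the broken ring with a bar, at the front right) for about a second, then put the fingertips on the thin left end of the curved power strip and slide them along the curve, without lifting off, all the way to its thick right end. Touch the glass only lightly, and finish with the fingertips still resting on the thick end, which gives boost. Leave the timer and lock keys, the frying pan and the other things alone.

Things in the scene. Friction and masses are not known exactly. Their poses are not given: they have to be found in the camera images.
- hob_top: Black glass top of the induction hob, 380 mm deep (x), 300 mm wide (y), thin aluminium edge; the hob does not slide. Origin: centre of the glass surface, about 60 mm above the worktop; x away from the controls, y to the left as the robot sees it, z up. It stays level and is springy: sinks about 1 mm per 4 N, 5 mm at most. Cooking zone centre at (0.045, 0) m.
- key_onoff: On/off touch key at the hob's front right: a printed light ring broken by a short bar, 18 mm across, touch area 24 mm across. Flat, does not move in. Origin at its centre on the glass, at (-0.155, -0.110) m in the hob_top frame.
- key_timer: Timer touch key (printed clock face, 18 mm) at the hob's front left, touch area 24 mm across, origin at its centre on the glass, at (-0.155, 0.060) m in the hob_top frame. Leave alone.
- key_lock: Child-lock touch key (printed padlock, 13 mm) left of the timer key, touch area 24 mm across, origin at its centre on the glass, at (-0.155, 0.110) m in the hob_top frame. Leave alone.
- power_strip: Curved touch strip on the glass, printed as a light wedge, 3 mm wide at the low (left, +y) end, 14 mm at the high (right, -y) end; touch area 14 mm wide throughout. An arc of 150 mm radius about the cooking zone's centre, on its robot side, 40 degrees either way, 209 mm between end points (touch area 9 mm more each end). Seven ticks 35 mm apart beside it, robot side. Frame as hob_top.
- low_end (a point): Centre line of the strip at its thin left end, beside the first tick, on the glass.
- mark_1 (a point): Centre line of the strip beside tick 2 of 7, counted from the thin end.
- mark_2 (a point): Centre line of the strip beside tick 3 of 7, counted from the thin end.
- mark_3 (a point): Centre line of the strip beside tick 4 of 7, counted from the thin end.
- mark_4 (a point): Centre line of the strip beside tick 5 of 7, counted from the thin end.
- mark_5 (a point): Centre line of the strip beside tick 6 of 7, counted from the thin end.
- high_end (a point): Centre line of the strip at its thick right end, beside the last tick: boost.
- pan: Dark steel frying pan standing on the cooking zone, 200 mm across the rim, 160 mm across the base, 42 mm high, its handle rising to 66 mm and reaching 265 mm from its centre, away from the controls. Origin at the centre of its underside, x along the handle. About 0.75 kg. Leave alone.
- mug: White mug, 80 mm across, 90 mm high, on the worktop left of the hob. Origin under its centre.
- salt: Glass salt shaker with a steel cap, 52 mm across, 84 mm high, on the worktop right of the hob. Origin under its centre.
- spatula: Wooden-handled spatula 280 mm long, lying on the worktop right of the hob, its x axis along it from handle to blade.

How it is judged:
On the way, in this order (a step that is already met when the one before it is completed fails the run):
1. the closed fingertips rest on the on/off key for at least half a second (horizontal distance between the grasp point and key_onoff below 0.016 m and contact force between the fingers and key_onoff above 0.15 N), for 0.5 s.
2. the fingertips are in contact with the power strip at the thin end of the strip (horizontal distance between the grasp point and low_end below 0.016 m and contact force between the fingers and power_strip above 0.15 N), for 0.05 s.
3. the fingertips are in contact with the power strip at the second tick (horizontal distance between the grasp point and mark_1 below 0.016 m and contact force between the fingers and power_strip above 0.15 N), for 0.05 s.
4. the fingertips are in contact with the power strip at the third tick (horizontal distance between the grasp point and mark_2 below 0.016 m and contact force between the fingers and power_strip above 0.15 N), for 0.05 s.
5. the fingertips are in contact with the power strip at the middle tick (horizontal distance between the grasp point and mark_3 below 0.016 m and contact force between the fingers and power_strip above 0.15 N), for 0.05 s.
6. the fingertips are in contact with the power strip at the fifth tick (horizontal distance between the grasp point and mark_4 below 0.016 m and contact force between the fingers and power_strip above 0.15 N), for 0.05 s.
7. the fingertips are in contact with the power strip at the sixth tick (horizontal distance between the grasp point and mark_5 below 0.016 m and contact force between the fingers and power_strip above 0.15 N), for 0.05 s.
8. the fingertips are in contact with the power strip at the thick end of the strip (horizontal distance between the grasp point and high_end below 0.016 m and contact force between the fingers and power_strip above 0.15 N), for 0.05 s.
At the end, for the whole second after the job is handed in: The fingertips rest on the thick end of the power strip (tool point within 16 mm of it seen from above, contact of 0.15 to 15 N), and the pan, mug, salt shaker and spatula are where they were, within 15 mm (all of step 8 and contact force between the fingers and hob_top below 15 N and distance of each of pan, mug, salt, spatula from where it was at the start of the episode below 0.015 m and angle between pan's own z axis and vertical below 0.1 rad and linear speed of pan below 0.02 m/s); the arm keeps its last pose, push and grip.
It fails at once if the fingertips press on the hob with more than 15 N (contact force between the fingers and hob_top above 15 N).
It fails at once if the fingertips touch the timer or lock key (contact force between the fingers and key_timer above 0.3 N or contact force between the fingers and key_lock above 0.3 N).
It fails at once if the stroke is broken: between the ends of the strip the fingertips hang some 5 to 12 mm above it without contact ((horizontal distance between the grasp point and mark_1 below 0.016 m or horizontal distance between the grasp point and mark_2 below 0.016 m or horizontal distance between the grasp point and mark_3 below 0.016 m or horizontal distance between the grasp point and mark_4 below 0.016 m or horizontal distance between the grasp point and mark_5 below 0.016 m) and z of the grasp point in the frame of hob_top between 0.024 and 0.031 m and contact force between the fingers and hob_top below 0.02 N).
It fails at once if the frying pan is shifted, tipped or lifted (distance of pan from where it was at the start of the episode above 0.015 m or angle between pan's own z axis and vertical above 0.1 rad).
It fails at once if the mug, salt shaker or spatula is shifted, tipped or lifted ((distance of mug from where it was at the start of the episode above 0.015 m or angle between mug's own z axis and vertical above 0.2 rad) or (distance of salt from where it was at the start of the episode above 0.015 m or angle between salt's own z axis and vertical above 0.2 rad) or distance of spatula from where it was at the start of the episode above 0.015 m).
It also fails if it takes over 51 s, if anything falls off the work surface, if the arm or the gripper's body presses on something with over 40 N, if the wrist force passes 120 N, or if a joint passes its speed limit or range.

ROBOT

A 7-joint arm with a two-finger parallel gripper is mounted at the origin on the work surface. World frame = base frame: x ahead of the robot, y to its left, z up, the work surface at z = 0. Lengths are in m, angles in rad, forces in N, time in s.
With the tool pointing down it reaches from about 0.425 to 0.925 m from the base axis. Payload 6.8 kg.
Tool frame: the origin (TCP) lies between the finger pads, 19 mm behind the fingertips; this is the grasp point; z points along the fingers, y is the line along which they close (so a half turn about z gives the same grasp; the last joint's range is limited). The gripper opens to 85 mm and grips with 20 to 120 N. Pads are 22 mm wide; open, the fingers measure 114 mm over their backs; the gripper's body (76 mm by 85 mm) begins 54 mm behind the grasp point. The pads swing forward as they close: fully open they stand 13 mm farther back than shut.
Start: joints at [1.007, 0.477, 0.022, 1.555, -0.011, 1.109, -0.083], TCP at [0.297, -0.606, 0.25] pointing down, gripper open.
Joint ranges: [-2.96, 2.96], [-0.34, 2.1], [-1.41, 1.46], [0.24, 2.44], [-1.37, 4.51], [0.17, 1.92], [-2.96, 2.96]. Speed limits (rad/s): [2.39, 2.39, 3.14, 3.14, 3.14, 3.14, 3.14].

INTERFACE

Orientations are given as a unit quaternion [w, x, y, z].
In Python, from station import bot, imaging gives the robot as it stands. The module is installed in compiled form; this text tells all that it offers.
- The arm moves only by the tool carry_out, never from a script. Its argument "targets" is a list of rows, each a list of 5 numbers: the shift along the tool's x, y, z in cm, then the turn about the tool's z in degrees, then the opening, from -1 (shut) to 1 (fully open). In form: [[x, y, z, yaw, gripper], ...]. A call has 1 to 12 rows; each row shifts and turns the commanded pose from where the row before left it, along the tool's axes as they then stand; what a row does not reach is not made up. A row lasts 1/10 s, in which the tool goes at most 50 mm and 8.59 degrees, less where a joint would pass 70% of its speed; a pose out of reach is approached as far as the arm can. A call is refused whole if a number of a shift passes 5 or a number of a turn 8.59, either way. A call with a gripper value outside its range is refused whole. The fingers move at their own pace and stop on an object; "force" is the grip in N (left out, the last holds). Time passes only in rows, so rows that do not move let the fingers close. It gives the time, the measured TCP pose, the force, the opening and the grip force at its end, in the units of the state.
- bot.get_obs(): the state, without advancing time (a new reading comes with each control period).
- imaging.read_camera(name): name is "scene" or "top" or "wrist"; returns the picture (480x640x3 uint8, red, green, blue); there is no depth.
- imaging.calibration(name): a dict with "fx", "fy", "cx", "cy" (pixels), "extrinsics" (4x4, takes a point from world to camera coordinates). Camera axes: x right, y up, looking along -z (the intrinsics and any distortion apply to the point x, -y, -z); pixel columns grow to the right and rows downward; lengths in m; the calibration is good to about 2 mm. A picture is of the moment at which its call begins: read the wrist's pose just before it. calibration takes no time and is no camera call; for the wrist camera it gives the pose at the moment of the call.
- bot.hand_in(): hands the job in; it is judged then, once.
The state is a dict: "t": time; "q": joint angles; "joint_vel": joint speeds; "joint_torque": joint torques, N m; "eef_pos": TCP position; "tool_rot": TCP orientation; "contact_force": force on the tool from outside, world axes, zero at the start; "torque": the same for the moment, N m; "gripper_width": opening from 0.0 (shut) to 1.0 (fully open); "grasp_force": force on a finger pad.
Only numpy, scipy, OpenCV 4.12 (cv2) and the standard library are available. Lean on these libraries where they do the work, as an engineer would, in place of code of your own. Each camera call takes 0.05 s, during which the arm holds its last target. There are 200 camera calls.

## Working session

There is one attempt and no reset: what is moved stays moved. The work goes in short steps, Python scripts to look and compute and a tool call to move; the robot and the scene stay as the last step left them, time stands still between calls to the robot, and variables do not carry over. Pictures are saved under pics/ and viewed, at most 10 in all, crops included, and the job is handed in when it is done.

Besides the shell and the picture viewer there is one more tool, called as a command line: name --pt "numbers of a row" for each row, then --argument value for the rest. carry_out: Moves the arm, as the interface text tells. Its arguments: {"type":"object","properties":{"targets":{"type":"array"},"force":{"type":"number"}},"required":["targets"]}

```bash
mkdir -p pics; python3 - <<'E'
from station import bot, imaging
import cv2,numpy as np
o=bot.get_obs();print({k:np.round(v,3) for k,v in o.items()})
for n in ["top","scene"]:
    im=imaging.read_camera(n);cv2.imwrite(f"pics/{n}0.png",im[:,:,::-1]);c=imaging.calibration(n);print({k:np.round(v,4) for k,v in c.items()})
E
```

```text
{'t': np.float64(0.0), 'q': array([ 1.007,  0.478,  0.022,  1.556, -0.011,  1.109, -0.083]), 'joint_vel': array([ 0.001, -0.002, -0.001,  0.   ,  0.002, -0.   ,  0.001]), 'joint_torque': array([ 0.0000e+00, -5.9645e+01,  1.6080e+00, -2.8120e+01,  1.2000e-02,
        9.0000e-03,  0.0000e+00]), 'eef_pos': array([ 0.297, -0.606,  0.249]), 'tool_rot': array([-0.001,  0.974,  0.226, -0.   ]), 'contact_force': array([-0.252, -0.003,  0.14 ]), 'torque': array([0.022, 0.016, 0.044]), 'grasp_force': np.float64(0.0), 'gripper_width': np.float64(1.0)}
{'fx': np.float64(470.6718), 'fy': np.float64(470.6718), 'cx': np.float64(318.5432), 'cy': np.float64(234.0462), 'extrinsics': array([[-0.0043, -1.    , -0.0077,  0.0259],
       [ 0.9941, -0.0051,  0.108 , -0.596 ],
       [-0.108 , -0.0072,  0.9941, -0.9116],
       [ 0.    ,  0.    ,  0.    ,  1.    ]])}
{'fx': np.float64(580.9129), 'fy': np.float64(580.9129), 'cx': np.float64(321.8152), 'cy': np.float64(234.6813), 'extrinsics': array([[-0.3857,  0.9224, -0.0211,  0.2287],
       [-0.5351, -0.205 ,  0.8195,  0.2891],
       [ 0.7516,  0.3274,  0.5727, -1.791 ],
       [ 0.    ,  0.    ,  0.    ,  1.    ]])}
```

View pics/top0.png

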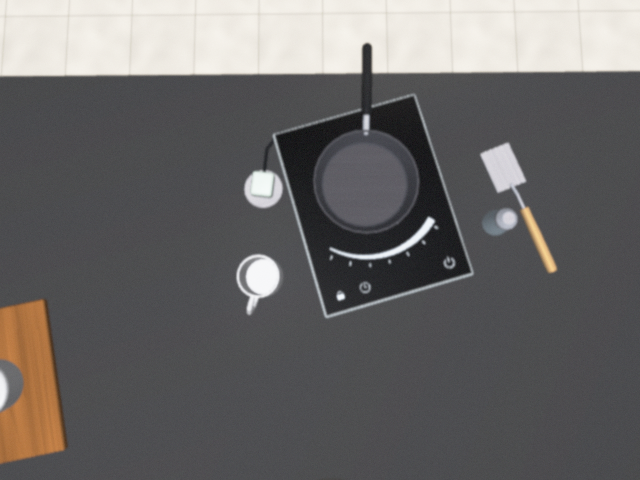

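View pics/scene0.png

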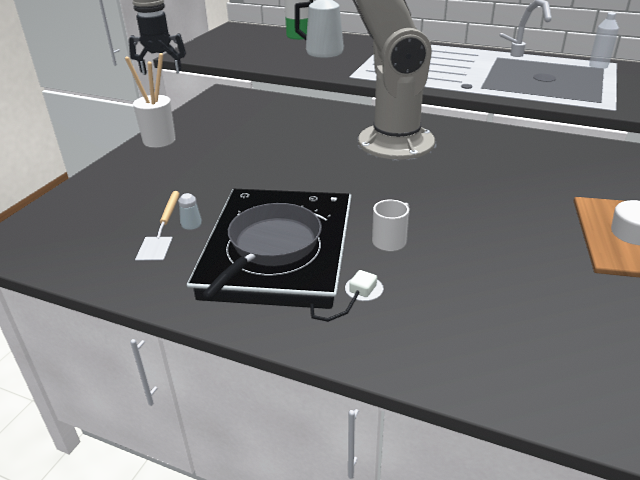

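The top view shows the hob with corners near (275,134), (415,95), (472,273) and (327,317). The on/off key is at (449,263), the timer at (365,287) and the lock at (340,296). The strip runs from (331,249) to (432,219). The scene view shows the arm clear of the hob. Next I fit the hob pose from the printed marks.

```bash
cat > h.py <<'E'
import cv2,numpy as np
from station import bot, imaging
def ray(c,uv,z):
    E=c["extrinsics"];R,t=E[:3,:3],E[:3,3];o=-R.T@t
    uv=np.atleast_2d(uv).astype(float)
    d=np.c_[(uv[:,0]-c["cx"])/c["fx"],-(uv[:,1]-c["cy"])/c["fy"],-np.ones(len(uv))]@R
    return o+d*((z-o[2])/d[:,2])[:,None]
def proj(c,P):
    E=c["extrinsics"];p=np.atleast_2d(P)@E[:3,:3].T+E[:3,3]
    return np.c_[c["cx"]-c["fx"]*p[:,0]/p[:,2],c["cy"]+c["fy"]*p[:,1]/p[:,2]]
def rigid(A,B):
    a,b=A.mean(0),B.mean(0);U,S,V=np.linalg.svd((A-a).T@(B-b));D=np.diag([1,np.sign(np.linalg.det(U@V))])
    R=(U@D@V).T; s=(S*np.diag(D)).sum()/((A-a)**2).sum(); return R,b-R@a,s
ang=np.radians(np.linspace(40,-40,7))
STRIP=np.c_[0.045-.15*np.cos(ang),.15*np.sin(ang)]
KEYS=np.array([[-.155,-.110],[-.155,.060],[-.155,.110]])
COR=np.array([[.19,.15],[.19,-.15],[-.19,-.15],[-.19,.15]])
E
python3 - <<'E'
from h import *
im=cv2.imread("pics/top0.png");g=cv2.cvtColor(im,cv2.COLOR_BGR2GRAY);c=imaging.calibration("top")
poly=np.array([[275,134],[415,95],[472,273],[327,317]])
m=np.zeros_like(g);cv2.fillPoly(m,[poly],255);m=cv2.erode(m,np.ones((9,9)))
def cen(u,v,r=11):
    w=np.zeros(g.shape);w[v-r:v+r+1,u-r:u+r+1]=np.clip(g[v-r:v+r+1,u-r:u+r+1].astype(float)-40,0,None)
    w*=m>0;M=cv2.moments(w);return M['m10']/M['m00'],M['m01']/M['m00']
k=np.array([cen(449,263),cen(365,287),cen(340,296)]);print(k)
# outline: bright edge + black interior; fit outer quad
out=cv2.cornerSubPix(g,poly.astype(np.float32).reshape(-1,1,2),(5,5),(-1,-1),(3,50,.01)).reshape(-1,2);print(out)
for z in (.055,.06,.065):
    pts=ray(c,np.r_[k,out],z)[:,:2];R,t,s=rigid(np.r_[KEYS,COR],pts)
    res=(np.r_[KEYS,COR]@R.T+t-pts)*1000
    print(z,"yaw",np.degrees(np.arctan2(R[1,0],R[0,0])),"t",t,"s",s,np.round(res,1).tolist())
    if z==.06:
        np.savez("hob.npz",R=R,t=t); print("key",KEYS@R.T+t,"strip",STRIP@R.T+t)
        big=cv2.resize(im[85:325,255:485],None,fx=2.5,fy=2.5,interpolation=cv2.INTER_CUBIC)
        W=np.r_[STRIP,KEYS]@R.T+t
        for u in (proj(c,np.c_[W,np.full(len(W),z)])-[255,85])*2.5: cv2.circle(big,tuple(np.round(u).astype(int).tolist()),2,(0,0,255),-1)
        cv2.imwrite("pics/chk.png",big)
E
```

```text
[[449.00996318 262.60006498]
 [364.7635478  287.28323523]
 [339.87762523 296.05424861]]
[[273.71777 134.54832]
 [413.39246  94.76039]
 [472.0351  272.8583 ]
 [325.67316 316.4963 ]]
0.055 yaw 16.07946636596952 t [ 0.65483075 -0.08064358] s 0.9883656181229108 [[-0.2, 0.7], [-0.4, 0.1], [2.3, -0.1], [1.1, 4.2], [3.5, -2.3], [-2.7, -3.6], [-3.6, 1.0]]
0.06 yaw 16.079466365969523 t [ 0.65431467 -0.0800591 ] s 0.9829692353548812 [[-0.5, -0.0], [-1.0, 0.2], [1.7, 0.3], [2.3, 5.3], [5.0, -2.7], [-3.1, -4.6], [-4.4, 1.5]]
key [[ 0.53584524 -0.22868613]
 [ 0.48876029 -0.06533679]
 [ 0.47491177 -0.01729287]] strip [[ 0.5604379  -0.00677505]
 [ 0.55010774 -0.04003567]
 [ 0.54772646 -0.07478204]
 [ 0.55342243 -0.10914098]
 [ 0.56688859 -0.14126019]
 [ 0.58739896 -0.16940811]
 [ 0.61384782 -0.19206729]]
0.065 yaw 16.079466365969527 t [ 0.6537986  -0.07947462] s 0.9775728525868516 [[-0.8, -0.8], [-1.5, 0.3], [1.1, 0.7], [3.4, 6.5], [6.6, -3.2], [-3.5, -5.6], [-5.2, 2.1]]
```

View pics/chk.png

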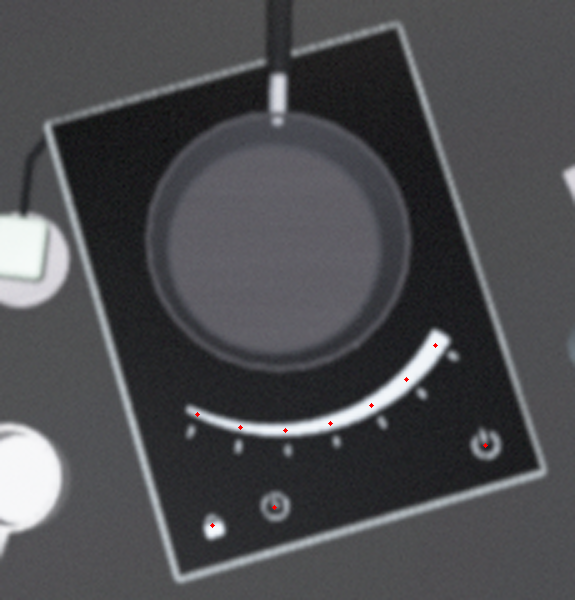

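The projected points (red) land on the three keys, and the strip dots lie on the wedge beside their ticks. First I square the tool to the world axes while closing the gripper, then travel over.

carry_out --pt "0 0 0 6.5 -1" --pt "0 0 0 6.5 -1" --pt "0 0 0 6.5 -1" --pt "0 0 0 6.6 -1" --pt "0 0 0 0 -1" --pt "0 0 0 0 -1" --force 20

```text
t: 0.7
eef_pos: [0.2971, -0.6059, 0.2496]
tool_rot: [-0.0, 1.0, 0.002, -0.0]
contact_force: [0.4, 0.2, 0.4]
gripper_width: 0.001
grasp_force: 0.0
```

carry_out --pt "1.5 -3 0 0 -1" --pt "2 -3.5 0 0 -1" --pt "2 -3.5 0 0 -1" --pt "2 -3.5 0 0 -1" --pt "2 -3.5 0 0 -1" --pt "2 -3.5 0 0 -1" --pt "2 -3.5 0 0 -1" --pt "2 -3.5 0 0 -1" --pt "2 -3.5 0 0 -1" --pt "1 -2 0 0 -1" --pt "0 0 0 0 -1" --pt "0 0 0 0 -1"

```text
t: 1.9
eef_pos: [0.482, -0.2761, 0.25]
tool_rot: [0.0, 1.0, 0.001, -0.0]
contact_force: [-1.8, -0.7, 0.4]
gripper_width: -0.001
grasp_force: 0.0
```

```bash
python3 - <<'E'
from h import *
o=bot.get_obs();print(o["eef_pos"],o["tool_rot"],o["gripper_width"],o["contact_force"])
c=imaging.calibration("wrist");im=imaging.read_camera("wrist")[:,:,::-1].copy()
cv2.imwrite("pics/w1raw.png",im)
d=np.load("hob.npz");W=np.r_[STRIP,KEYS]@d["R"].T+d["t"]
for u in proj(c,np.c_[W,np.full(len(W),.06)]): cv2.circle(im,tuple(np.round(u).astype(int).tolist()),3,(0,0,255),-1); print(u.round(0))
cv2.imwrite("pics/w1.png",im)
E
```

```text
[ 0.4819739  -0.2760886   0.25001117] [ 1.87563185e-04  9.99998959e-01  1.42756506e-03 -9.80002647e-05] -0.0013012384776458622 [-1.84811395 -0.74157859  0.39960285]
[-34. 114.]
[ 13. 128.]
[ 59. 131.]
[103. 124.]
[143. 105.]
[178.  76.]
[206.  36.]
[261. 148.]
[ 61. 207.]
[  5. 224.]
```

View pics/w1.png

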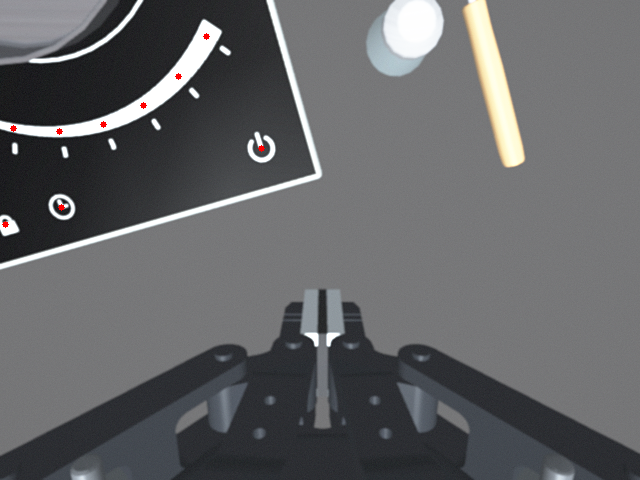

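The wrist view agrees with the fit: the red dots sit on the on/off key at (261,148), on the timer, and along the strip to within about 2 mm. Next I move over the key and descend.

carry_out --pt "2 -1.7 0 0 -1" --pt "2 -1.7 0 0 -1" --pt "1.4 -1.3 2 0 -1" --pt "0 0 3 0 -1" --pt "0 0 3 0 -1" --pt "0 0 3 0 -1" --pt "0 0 2 0 -1" --pt "0 0 1.5 0 -1" --pt "0 0 0.5 0 -1" --pt "0 0 0 0 -1" --pt "0 0 0 0 -1" --pt "0 0 0 0 -1"

```text
t: 3.15
eef_pos: [0.5368, -0.2294, 0.1012]
tool_rot: [0.0, 1.0, 0.0, 0.001]
contact_force: [-0.7, -1.3, -0.1]
gripper_width: -0.002
grasp_force: 0.0
```

carry_out --pt "0 0 0 0 -1" --pt "0 0 0.3 0 -1" --pt "0 0 0.3 0 -1" --pt "0 0 0.3 0 -1" --pt "0 0 0.2 0 -1" --pt "0 0 0.2 0 -1" --pt "0 0 0 0 -1" --pt "0 0 0 0 -1"

```text
t: 3.95
eef_pos: [0.536, -0.229, 0.0869]
tool_rot: [-0.0, 1.0, 0.0, -0.0]
contact_force: [-0.5, 0.0, 0.1]
gripper_width: -0.0
grasp_force: 0.0
```

carry_out --pt "0 0 0.2 0 -1" --pt "0 0 0.2 0 -1" --pt "0 0 0.2 0 -1" --pt "0 0 0.1 0 -1" --pt "0 0 0.1 0 -1" --pt "0 0 0 0 -1" --pt "0 0 0 0 -1"

```text
t: 4.65
eef_pos: [0.536, -0.2291, 0.079]
tool_rot: [0.0, 1.0, 0.0, 0.0]
contact_force: [-0.5, 0.4, -0.5]
gripper_width: 0.003
grasp_force: 0.0
```

carry_out --pt "0 0 0.05 0 -1" --pt "0 0 0.05 0 -1" --pt "0 0 0 0 -1" --pt "0 0 0 0 -1"

```text
t: 5.05
eef_pos: [0.5361, -0.2291, 0.0782]
tool_rot: [0.0, 1.0, 0.0, 0.0]
contact_force: [-1.0, 0.3, 4.0]
gripper_width: 0.004
grasp_force: 1.7
```

carry_out --pt "0 0 0 0 -1" --pt "0 0 0 0 -1" --pt "0 0 0 0 -1" --pt "0 0 0 0 -1" --pt "0 0 0 0 -1" --pt "0 0 0 0 -1" --pt "0 0 0 0 -1" --pt "0 0 0 0 -1" --pt "0 0 0 0 -1" --pt "0 0 0 0 -1"

```text
t: 6.05
eef_pos: [0.5361, -0.2291, 0.078]
tool_rot: [0.0, 1.0, 0.0, 0.0]
contact_force: [-1.5, 0.4, 4.2]
gripper_width: -0.0
grasp_force: 2.0
```

```bash
python3 - <<'E'
from h import *
o=bot.get_obs();print(o["eef_pos"],o["contact_force"])
c=imaging.calibration("wrist");im=imaging.read_camera("wrist")[:,:,::-1].copy()
cv2.imwrite("pics/w2.png",im)
E
```

```text
[ 0.53605911 -0.22905745  0.07803353] [-1.52101152  0.38284842  4.18366248]
```

View pics/w2.png

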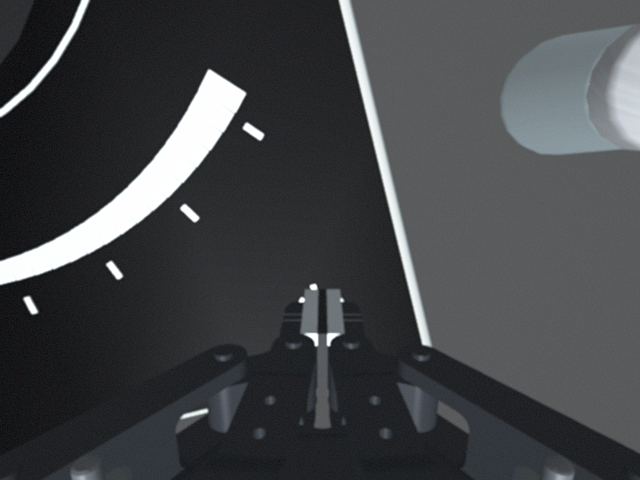

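The fingertips cover the on/off key: its bar shows at (313,287) and ring parts either side, with 4.2 N of force held for more than 1 s. Now I lift and go to the thin end.

carry_out --pt "0 0 -1 0 -1" --pt "0 0 -2.5 0 -1" --pt "0 0 -2.5 0 -1" --pt "0.4 -3 0 0 -1" --pt "0.4 -4 0 0 -1" --pt "0.4 -4 0 0 -1" --pt "0.4 -4 0 0 -1" --pt "0.4 -4 0 0 -1" --pt "0.4 -3.2 0 0 -1" --pt "0 0 0 0 -1" --pt "0 0 0 0 -1" --pt "0 0 0 0 -1"

```text
t: 7.3
eef_pos: [0.5599, -0.0086, 0.1381]
tool_rot: [0.0, 1.0, -0.001, 0.0]
contact_force: [0.3, 0.2, 0.0]
gripper_width: -0.0
grasp_force: 0.0
```

carry_out --pt "0 0 1.5 0 -1" --pt "0 0 1.5 0 -1" --pt "0 0 1.2 0 -1" --pt "0 0 0.6 0 -1" --pt "0 0 0.4 0 -1" --pt "0 0 0.3 0 -1" --pt "0 0 0.2 0 -1" --pt "0 0 0 0 -1" --pt "0 0 0 0 -1" --pt "0 0 0 0 -1"

```text
t: 8.3
eef_pos: [0.5602, -0.007, 0.0813]
tool_rot: [-0.0, 1.0, 0.0, 0.0]
contact_force: [-0.8, -0.4, 0.1]
gripper_width: -0.005
grasp_force: 0.0
```

```bash
python3 - <<'E'
from h import *
o=bot.get_obs();print(o["eef_pos"],o["contact_force"])
c=imaging.calibration("wrist");im=imaging.read_camera("wrist")[:,:,::-1].copy()
d=np.load("hob.npz");W=STRIP@d["R"].T+d["t"]
for u in proj(c,np.c_[W,np.full(len(W),.06)]): cv2.circle(im,tuple(np.round(u).astype(int).tolist()),3,(0,0,255),-1)
cv2.imwrite("pics/w3.png",im)
E
```

```text
[ 0.56018759 -0.00697491  0.08131639] [-0.8263629  -0.44138722  0.14080206]
```

View pics/w3.png

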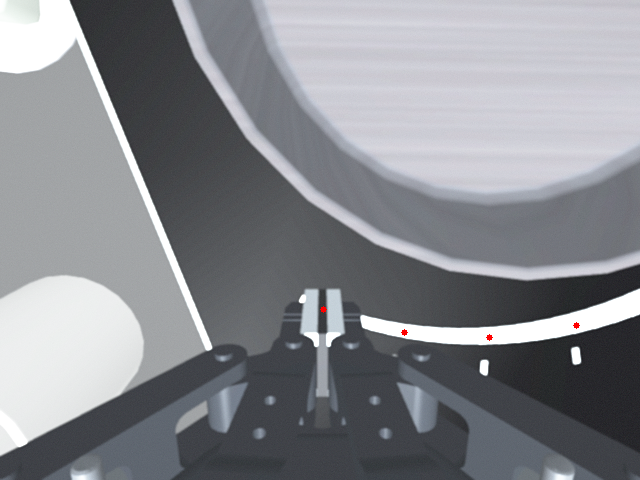

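The fingertips are over the thin end, with the tip of the wedge showing just left of them at (302,299), and the red dots lie on the strip. I touch down now.

carry_out --pt "0 0 0.1 0 -1" --pt "0 0 0.1 0 -1" --pt "0 0 0.1 0 -1" --pt "0 0 0.03 0 -1" --pt "0 0 0 0 -1" --pt "0 0 0 0 -1" --pt "0 0 0 0 -1" --pt "0 0 0 0 -1"

```text
t: 9.15
eef_pos: [0.5601, -0.007, 0.0778]
tool_rot: [-0.0, 1.0, 0.0, 0.0]
contact_force: [-1.1, 0.1, 4.7]
gripper_width: -0.001
grasp_force: 2.4
```

```bash
python3 - <<'E'
from h import *
o=bot.get_obs();print(o["eef_pos"],o["contact_force"])
d=np.load("hob.npz");a=np.radians(np.linspace(40,-40,25));W=np.c_[0.045-.15*np.cos(a),.15*np.sin(a)]@d["R"].T+d["t"]
D=np.diff(W,axis=0)*100;print(np.c_[D[:,0],-D[:,1]].round(2).tolist())
E
```

```text
[ 0.56009416 -0.00704572  0.07782032] [-1.12060846  0.14253401  4.687799  ]
[[-0.33, 0.81], [-0.28, 0.83], [-0.23, 0.84], [-0.19, 0.85], [-0.14, 0.86], [-0.08, 0.87], [-0.03, 0.87], [0.02, 0.87], [0.07, 0.87], [0.12, 0.86], [0.17, 0.86], [0.22, 0.85], [0.27, 0.83], [0.31, 0.81], [0.36, 0.79], [0.41, 0.77], [0.45, 0.75], [0.49, 0.72], [0.53, 0.69], [0.57, 0.66], [0.61, 0.62], [0.65, 0.59], [0.68, 0.55], [0.71, 0.51]]
```

carry_out --pt "-0.16 0.4 0 0 -1" --pt "-0.17 0.41 0 0 -1" --pt "-0.14 0.41 0 0 -1" --pt "-0.14 0.42 0 0 -1" --pt "-0.12 0.42 0 0 -1" --pt "-0.11 0.42 0 0 -1" --pt "-0.1 0.42 0 0 -1" --pt "-0.09 0.43 0 0 -1" --pt "0 0 0 0 -1"

```text
t: 10.05
eef_pos: [0.5494, -0.0415, 0.0777]
tool_rot: [0.0, 1.0, -0.0, -0.0]
contact_force: [-0.1, 1.8, 4.4]
gripper_width: 0.001
grasp_force: 2.6
```

carry_out --pt "-0.07 0.43 0 0 -1" --pt "-0.07 0.43 0 0 -1" --pt "-0.04 0.43 0 0 -1" --pt "-0.04 0.44 0 0 -1" --pt "-0.02 0.43 0 0 -1" --pt "-0.01 0.44 0 0 -1" --pt "0.01 0.43 0 0 -1" --pt "0.01 0.44 0 0 -1" --pt "0 0 0 0 -1"

```text
t: 10.95
eef_pos: [0.5468, -0.076, 0.0776]
tool_rot: [0.0, 1.0, -0.0, -0.001]
contact_force: [0.8, 2.2, 5.0]
gripper_width: 0.002
grasp_force: 2.8
```

carry_out --pt "0.03 0.43 0 0 -1" --pt "0.04 0.44 0 0 -1" --pt "0.06 0.43 0 0 -1" --pt "0.06 0.43 0 0 -1" --pt "0.08 0.43 0 0 -1" --pt "0.09 0.43 0 0 -1" --pt "0.11 0.43 0 0 -1" --pt "0.11 0.42 0 0 -1" --pt "0 0 0 0 -1"

```text
t: 11.85
eef_pos: [0.5523, -0.1103, 0.0775]
tool_rot: [0.0, 1.0, -0.0, -0.001]
contact_force: [0.4, 2.7, 5.2]
gripper_width: 0.001
grasp_force: 3.0
```

carry_out --pt "0.13 0.42 0 0 -1" --pt "0.14 0.41 0 0 -1" --pt "0.15 0.41 0 0 -1" --pt "0.16 0.4 0 0 -1" --pt "0.18 0.4 0 0 -1" --pt "0.18 0.39 0 0 -1" --pt "0.2 0.39 0 0 -1" --pt "0.21 0.38 0 0 -1" --pt "0 0 0 0 -1"

```text
t: 12.75
eef_pos: [0.5654, -0.1422, 0.0774]
tool_rot: [0.0, 1.0, -0.0, -0.001]
contact_force: [-2.0, 2.6, 5.9]
gripper_width: -0.004
grasp_force: 3.2
```

Tracking is within 2 mm and the force is about 6 N. I continue to the end, easing off slightly.

carry_out --pt "0.23 0.37 0 0 -1" --pt "0.23 0.37 0 0 -1" --pt "0.25 0.36 -0.01 0 -1" --pt "0.26 0.36 0 0 -1" --pt "0.27 0.34 -0.01 0 -1" --pt "0.27 0.34 0 0 -1" --pt "0.29 0.33 0 0 -1" --pt "0.3 0.32 0 0 -1" --pt "0 0 0 0 -1"

```text
t: 13.65
eef_pos: [0.5861, -0.1702, 0.0774]
tool_rot: [0.0, 1.0, -0.0, -0.002]
contact_force: [-2.5, 1.4, 7.1]
gripper_width: 0.0
grasp_force: 3.2
```

carry_out --pt "0.31 0.31 0 0 -1" --pt "0.31 0.31 0 0 -1" --pt "0.33 0.29 0 0 -1" --pt "0.33 0.29 0 0 -1" --pt "0.34 0.27 0 0 -1" --pt "0.35 0.27 0 0 -1" --pt "0.37 0.25 0 0 -1" --pt "0.38 0.24 0 0 -1" --pt "0 0 0 0 -1" --pt "0 0 0 0 -1" --pt "0 0 0 0 -1"

```text
t: 14.75
eef_pos: [0.6128, -0.1925, 0.0774]
tool_rot: [0.0, 1.0, -0.0, -0.002]
contact_force: [-2.9, 1.6, 5.5]
gripper_width: -0.0
grasp_force: 3.3
```

```bash
python3 - <<'E'
from h import *
o=bot.get_obs();print(o["eef_pos"],o["contact_force"])
im=imaging.read_camera("wrist")[:,:,::-1].copy()
cv2.imwrite("pics/w4.png",im)
E
```

```text
[ 0.61283583 -0.19248593  0.07739401] [-2.91024095  1.57845223  5.50983167]
```

View pics/w4.png

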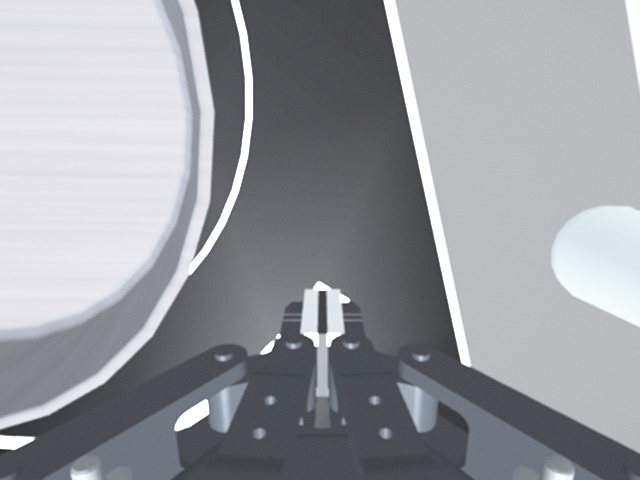

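The fingertips rest on the thick end: the end of the strip shows just ahead of them at (320,286) to (347,299). The force is about 5.5 N and the pan is untouched, so I hand in.

```bash
python3 -c "
from station import bot
print(bot.hand_in())"
```

```text
the job is handed in; nothing more can be done
None
```

I rested the fingertips on the on/off key for just over a second and slid them along the strip from thin to thick end, reading 4–7 N at each stop. They were still resting on the thick end at about 5.5 N when I handed in; no verdict came back.

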